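# Unclip and open the carving-tool crate

### The arm

A 6-joint arm with a two-finger parallel gripper is mounted at the origin on the work surface. World frame = base frame: x ahead of the robot, y to its left, z up, the work surface at z = 0. Lengths are in m, angles in rad, forces in N, time in s.
With the tool pointing down it reaches from about 0.35 to 0.975 m from the base axis. Payload 4.9 kg.
Tool frame: the origin (TCP) lies at the very end of the fingers, on their centre line; the grasp point (between the pads) lies 19 mm behind it; z points along the fingers, y is the line along which they close (so a half turn about z gives the same grasp; the last joint's range is limited). The gripper opens to 85 mm and grips with 20 to 120 N. Pads are 22 mm wide; open, the fingers measure 114 mm over their backs; the gripper's body (76 mm by 85 mm) begins 54 mm behind the grasp point. The pads swing forward as they close: fully open they stand 13 mm farther back than shut.
Start: joints at [1.141, 0.053, 1.613, -0, 1.476, -0.119], TCP at [0.191, 0.595, 0.231] pointing down, gripper open.
Joint ranges: [-3.01, 3.01], [-1.01, 2.22], [0.06, 2.58], [-1.02, 4.17], [0.09, 2.62], [-3.14, 3.14]. Speed limits (rad/s): [2.57, 2.57, 3.14, 3.14, 3.14, 3.14].

### API

Orientations are given as a rotation vector (axis times angle).
In Python, from station import get_obs, get_image, finish_job gives the robot as it stands. The module is installed in compiled form; this text tells all that it offers.
- The arm moves only by the tool carry_out, never from a script. Its argument "rows" is a list of rows, each a list of 7 numbers: the turn, a rotation vector about the tool's x, y, z as a fraction of full scale, then the shift along the tool's x, y, z as a fraction of full scale, then the closure, from -1 (fully open) to 1 (shut). A call has 1 to 5 rows; each row is the pose to reach, as a shift and turn from the pose commanded when the call began, along the tool's axes at that moment, turning the shorter way round; what a row does not reach only later rows make up. Full scale, the value 1, is 300 mm for a shift and pi rad for a turn. A row lasts 1/10 s, in which the tool goes at most 50 mm and 8.59 degrees, less where a joint would pass 70% of its speed; a pose out of reach is approached as far as the arm can. A call with a number of a shift or a turn outside -1 to 1 is refused whole. A call with a gripper value outside its range is refused whole. The fingers move at their own pace and stop on an object; "force" is the grip in N (left out, the last holds). Time passes only in rows, so rows that repeat a pose let the fingers close. It gives the time, the measured TCP pose, the force, the opening and the grip force at its end, in the units of the state.
- get_obs(): the state, without advancing time (a new reading comes with each control period).
- get_image(name): name is "scene" or "top"; returns a dict with "img" (384x512x3 uint8, blue, green, red), "mtx" (3x3 intrinsics, pixels), "R" (3x3) and "t" (3): a world point X has camera coordinates R X + t. Camera axes: x right, y down, z forward; pixel columns grow to the right and rows downward; lengths in m; the calibration is good to about 2 mm. A picture is of the moment at which its call begins. There is no depth.
- finish_job(): hands the job in; it is judged then, once.
The state is a dict: "t": time; "q": joint angles; "dq": joint speeds; "effort": joint torques, N m; "tool_pos": TCP position; "tool_rot": TCP orientation; "contact_force": force on the tool from outside, world axes, zero at the start; "wrist_torque": the same for the moment, N m; "opening": finger opening in m; "grip_force": force on a finger pad.
Only numpy, scipy, OpenCV 4.12 (cv2) and the standard library are available. Lean on these libraries where they do the work, as an engineer would, in place of code of your own. Each camera call takes 0.05 s, during which the arm holds its last target. There are 200 camera calls.

### The job

Open the crate of carving tools: flip both sprung clips fully open while the lid is still on, one on the left and one on the right lid edge, then lift the lid off by its handle and lay it flat, handle up, on the middle of the empty board beside it. Set the lid down rather than dropping it, and leave the mallet, the wood blank and the oil jar alone.

Things in the scene. Friction and masses are not known exactly. Their poses are not given: they have to be found in the camera images.
- crate: Plywood tool crate fixed to the bench, 220 (x) x 170 (y) x 100 high mm, walls 8 mm; origin: centre of its underside. Its sprung clips are on its +y (left) and -y (right) edges. With the lid on, the lid's top is 112 mm above the bench and its edges overhang the walls by 6 mm. Dark wood cleats stick out 6 mm on the x ends. Crate and board may stand either way round.
- board: Plain empty light wood board fixed to the bench, 290 (x) x 240 (y) x 18 high mm; the lid goes here. Origin: centre of its underside.
- lid_grip (a point): Centre of the lid's handle: dark wood bar 120 mm long (lid's x), 20 wide (y), 24 high, on two end posts, its centre 34 mm above the panel's top. Panel 232 x 182 x 12 mm; an 8 mm deep plug below it sits loosely in the crate. The bar's centre is 146 mm above the bench on the crate, 72 mm when the lid lies on the board. Lid 0.35 to 0.6 kg. Axes parallel to the crate's at the start.
- clip_left (a joint): Angle of the spring-steel clip on the crate's +y edge: 0 shut (hooked 12 mm over the lid), 1.9 rad fully open (hanging outward). It hinges about a line parallel to the edge. Over-centre spring: released before 0.75 rad it snaps shut, past that it springs fully open. The clip sits up to 40 mm either way of the middle of its edge; where is NOT reported: look, or feel along the edge for it.
- clip_right (a joint): The same for the identical, mirrored clip on the crate's -y edge. Its place along its edge differs from the other's and from run to run.
- left_hinge_line (a point): Middle of the left edge on the left clip's hinge line: 97 mm from the crate's middle to +y, 85 mm above the bench; the clip's centre lies on this line, up to 40 mm either way along crate x. Above it a 30 mm wide plate rises to the lid's top, with a lip inward and a thumb tab outward: tab 36 mm wide along x, 4 mm thick, reaching 49 mm outward from the hinge line.
- right_hinge_line (a point): The same on the right (-y) edge. Either tab's upper face is 118 mm above the bench at the hinge line, 124 mm at its outer end; nothing is below the tab outside the plate. Pressing it down 30 mm outside the hinge line takes about 9 N. Carry the press on outward and down, along the arc about the hinge line: a straight, stiff press down drags on the tab and can jam it.

How it is judged:
On the way, in this order (a step that is already met when the one before it is completed fails the run):
1. both clips fully open, the lid still seated on the crate (value of joint each of clip_left, clip_right above 1.5 rad and z of lid_grip in the frame of crate between 0.14 and 0.152 m), for 0.1 s.
2. the lid lifted clear of the crate, level to within 0.5 rad (z of lid_grip in the frame of crate above 0.165 m and angle between lid_grip's own z axis and vertical below 0.5 rad and contact force between the fingers and lid above 0.5 N), for 0.1 s.
At the end, for the whole second after the job is handed in: The lid lies flat and still, handle up, on the board (tilt under 0.06 rad, handle centre within 45 mm of the board's centre horizontally and 66 to 78 mm above its underside), and both clips still stand open by more than 1.5 rad (horizontal distance between lid_grip and board below 0.045 m and z of lid_grip in the frame of board between 0.066 and 0.078 m and angle between lid_grip's own z axis and vertical below 0.06 rad and linear speed of lid below 0.02 m/s and value of joint each of clip_left, clip_right above 1.5 rad); the robot touches nothing.
It fails at once if the lid raised more than 8 mm off its seat while a clip is not open (z of lid_grip in the frame of crate above 0.154 m and value of joint any of clip_left, clip_right below 1.2 rad).
It fails at once if the lid dropped: moving faster than 0.45 m/s with no finger on it (linear speed of lid above 0.45 m/s and contact force between the fingers and lid below 0.05 N).
It fails at once if the mallet, the wood blank or the oil jar moved more than 30 mm (distance of any of mallet, blank, oil from where it was at the start of the episode above 0.03 m).
It also fails if it takes over 72 s, if anything falls off the work surface, if the arm or the gripper's body presses on something with over 40 N, if the wrist force passes 120 N, or if a joint passes its speed limit or range.

## Working session

There is one attempt and no reset: what is moved stays moved. The work goes in short steps, Python scripts to look and compute and a tool call to move; the robot and the scene stay as the last step left them, time stands still between calls to the robot, and variables do not carry over. Pictures are saved under pics/ and viewed, at most 10 in all, crops included, and the job is handed in when it is done.

Besides the shell and the picture viewer there is one more tool, called after "Request:" as a command line: name --pt "numbers of a row" for each row, then --argument value for the rest. carry_out: Moves the arm, as the interface text tells. Shift numbers are shares of 300 mm and turn numbers shares of pi rad, none past 1 either way. Its arguments: {"type":"object","properties":{"rows":{"type":"array"},"force":{"type":"number"}},"required":["rows"]}

```bash
mkdir -p pics; cat > h.py <<'E'
import numpy as np, cv2, json
from station import get_obs, get_image
def snap(n,f):
    d=get_image(n); cv2.imwrite(f'pics/{f}.png',d['img']); np.savez(f'pics/{f}.npz',**d); return d
def L(f): return np.load(f'pics/{f}.npz')
def proj(d,X):
    c=d['R']@np.asarray(X,float).T.reshape(3,-1)+np.reshape(d['t'],(3,1)); p=d['mtx']@c; return (p[:2]/p[2]).T
def onz(d,uv,z):
    uv=np.atleast_2d(uv).astype(float); C=-d['R'].T@d['t']
    r=(d['R'].T@np.linalg.inv(d['mtx'])@np.c_[uv,np.ones(len(uv))].T).T
    return C+r*((z-C[2])/r[:,2])[:,None]
def tri(d1,u1,d2,u2):
    P=[d['mtx']@np.c_[d['R'],d['t']] for d in(d1,d2)]
    X=cv2.triangulatePoints(P[0],P[1],np.array(u1,float).reshape(-1,2).T,np.array(u2,float).reshape(-1,2).T); return (X[:3]/X[3]).T
E
python3 - <<'E'
from h import *
a=snap('top','top0');b=snap('scene','sc0')
for d in(a,b): print(-d['R'].T@d['t'], d['R'][2], d['mtx'][0,0])
o=get_obs();print(o['tool_pos'],o['tool_rot'],o['t'])
E
```

```text
[ 0.50560163 -0.02560961  0.85590217] [ 0.05827665  0.0109644  -0.99824026] 406.2975889193699
[1.13925878 0.08343351 0.83560895] [-0.61638812 -0.09772249 -0.78135524] 462.3282161687122
[0.1909012  0.59454193 0.2301868 ] [-4.86128476e-01 -3.10328886e+00  2.77170066e-03] 0.1
```

View pics/top0.png

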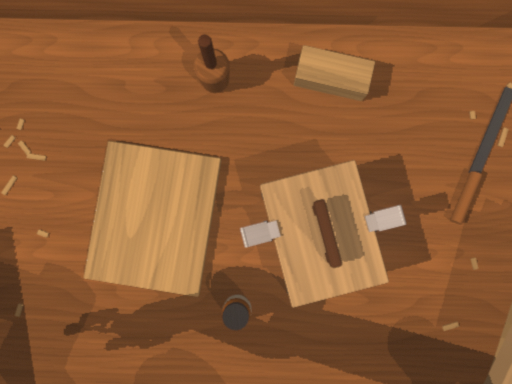

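View pics/sc0.png

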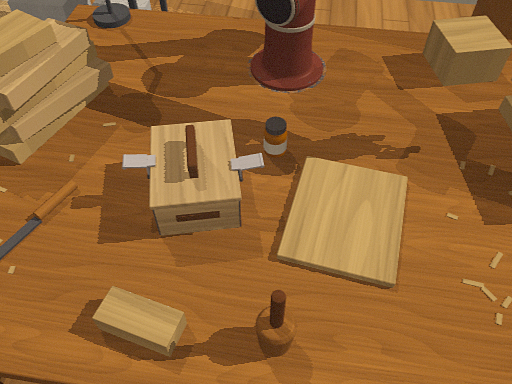

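The top view shows the board with corners (109,141), (220,157), (199,295), (85,278) and the lid with corners (261,185), (355,162), (387,283), (291,306). The tabs are around (260,233) and (386,219), and the bar runs from (321,202) to (335,264). The jar at (236,312) is near the left side of the crate.

```bash
python3 - <<'E'
from h import *
np.set_printoptions(precision=4,suppress=True)
a=L('top0');b=L('sc0')
def rep(n,ta,tb):
    X=tri(a,ta,b,tb);print(n,X.tolist() and X.round(4)); 
    return X
bd=rep('board',[(109,141),(220,157),(199,295),(85,278)],[(394,283),(279,255),(308,158),(408,175)])
ld=rep('lid',[(261,185),(355,162),(387,283),(291,306)],[(240,193),(153,207),(150,126),(232,121)])
rep('bar',[(321,202),(335,264)],[(194,173),(191,130)])
B=onz(a,[(109,141),(220,157),(199,295),(85,278)],.018); print('board c',B.mean(0),B)
l=onz(a,[(261,185),(355,162),(387,283),(291,306)],.112); c=l.mean(0)
v=(l[0]+l[1]-l[2]-l[3])[:2]; th=np.arctan2(v[1],v[0]); print('lid c',c,'yaw',th, np.linalg.norm(v)/2)
w=(B[0]+B[1]-B[2]-B[3])[:2]; print('board yaw',np.arctan2(w[1],w[0]),np.linalg.norm(w)/2)
print('bar', onz(a,[(321,202),(335,264)],.158))
# tabs: outer and inner corner pixels
R=np.array([[np.cos(th),np.sin(th)],[-np.sin(th),np.cos(th)]])
for n,p in(('L',[(241,224),(243,246),(276,221),(280,237)]),('R',[(402,207),(406,225),(366,214),(370,231)])):
    print(n,((onz(a,p,.121)-c)[:,:2]@R.T))
E
python3 - <<'E'
import cv2
i=cv2.imread('pics/top0.png')[150:310,225:425]
cv2.imwrite('pics/crop0.png',cv2.resize(i,None,fx=3.7,fy=3.7,interpolation=cv2.INTER_CUBIC))
E
```

```text
board [[0.6774 0.2851 0.0187]
 [0.6488 0.0539 0.0185]
 [0.3624 0.0902 0.0095]
 [0.3926 0.3235 0.021 ]]
lid [[ 0.5819 -0.0338  0.1221]
 [ 0.6298 -0.2034  0.1059]
 [ 0.4106 -0.2696  0.1089]
 [ 0.3635 -0.0923  0.1064]]
bar [[ 0.5522 -0.1368  0.1312]
 [ 0.4448 -0.1645  0.1444]]
board c [0.521  0.1852 0.018 ] [[0.6777 0.2841 0.018 ]
 [0.6493 0.0508 0.018 ]
 [0.3644 0.0854 0.018 ]
 [0.3927 0.3206 0.018 ]]
lid c [ 0.4971 -0.1504  0.112 ] yaw 0.26593933925775787 0.22655328176808356
board yaw -0.12420488248552564 0.2872102447679599
bar [[ 0.5514 -0.1379  0.158 ]
 [ 0.4462 -0.1632  0.158 ]]
L [[0.0525 0.1415]
 [0.0132 0.1474]
 [0.0426 0.0788]
 [0.0129 0.0788]]
R [[ 0.0128 -0.148 ]
 [-0.0203 -0.1465]
 [ 0.0161 -0.0818]
 [-0.0152 -0.081 ]]
```

View pics/crop0.png

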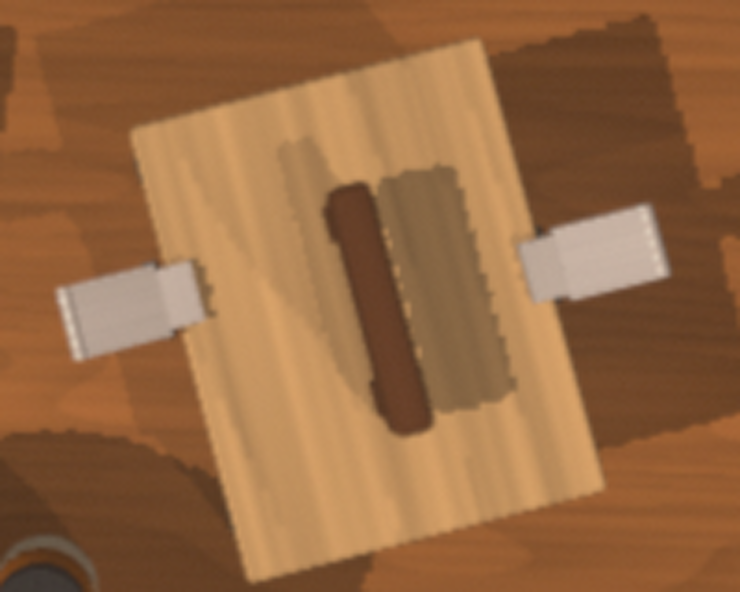

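```bash
cat >> h.py <<'E'
from scipy.spatial.transform import Rotation as Ro
np.set_printoptions(precision=4,suppress=True)
def down(yaw_y, tilt=0.):
    """tool down, tool y along world yaw_y; tilt: tool leans so its body goes toward +y_tool side by tilt"""
    y=np.array([np.cos(yaw_y),np.sin(yaw_y),0]); z=np.array([0,0,-1.]); R=np.c_[np.cross(y,z),y,z]
    return Ro.from_matrix(R)*Ro.from_rotvec([tilt,0,0])
def rel(targets):
    o=get_obs(); p=np.array(o['tool_pos']); r=Ro.from_rotvec(o['tool_rot'])
    for P,R in targets:
        print(np.r_[(r.inv()*R).as_rotvec()/np.pi, r.inv().apply(np.array(P)-p)/.3].round(3).tolist())
E
python3 - <<'E'
from h import *
a=L('top0');b=L('sc0')
cr=lambda p:np.array(p,float)/3.7+[225-.5+.5/3.7,150-.5+.5/3.7]
l=onz(a,cr([(132,128),(482,38),(604,488),(250,582)]),.112);c=l.mean(0)
v=(l[0]+l[1]-l[2]-l[3])[:2]; th=np.arctan2(v[1],v[0]);print('lid',c,th,np.linalg.norm(v)/2,np.linalg.norm((l[0]+l[3]-l[1]-l[2])[:2])/2)
bar=onz(a,cr([(348,184),(408,434)]),.158);print(bar,bar.mean(0))
R=np.array([[np.cos(th),np.sin(th)],[-np.sin(th),np.cos(th)]])
for n,p in(('L',[(57,288),(78,360),(154,264),(170,330)]),('R',[(652,205),(669,272),(552,235),(570,300)])):
    p=cr(p); q=np.r_[onz(a,p[:2],.124),onz(a,p[2:],.12)]; q=(q-c)[:,:2]@R.T; print(n,q, q.mean(0))
print('jar',onz(a,[(236,315)],.07), tri(a,(236,312),b,(275,124)))
E
```

```text
lid [ 0.4986 -0.151   0.112 ] 0.2746429283431614 0.2292818670726189 0.17943443282927155
[[ 0.5558 -0.1338  0.158 ]
 [ 0.4412 -0.1631  0.158 ]] [ 0.4985 -0.1485  0.158 ]
L [[0.0467 0.1451]
 [0.0104 0.1438]
 [0.0463 0.0964]
 [0.0132 0.0969]] [0.0291 0.1206]
R [[ 0.0141 -0.145 ]
 [-0.0192 -0.1442]
 [ 0.0119 -0.0953]
 [-0.0208 -0.0954]] [-0.0035 -0.12  ]
jar [[0.3373 0.0067 0.07  ]] [[0.3483 0.0068 0.0968]]
```

```bash
cat >> h.py <<'E'
C=np.array([.4986,-.151]); TH=.272
def W(x,y,z): return [C[0]+x*np.cos(TH)-y*np.sin(TH), C[1]+x*np.sin(TH)+y*np.cos(TH), z]
def arc(side,x,a,lift=0,r=.031):
    u=.037+lift; o=r*np.cos(a)+u*np.sin(a); h=-r*np.sin(a)+u*np.cos(a)
    return (W(x,side*(.097+o),.085+h), down(TH+np.pi/2,side*a))
E
python3 - <<'E'
from h import *
print(arc(1,.029,0)[0]); rel([arc(1,.029,0,.06)])
E
```

```text
[np.float64(0.4921455488849716), np.float64(-0.019914760324422062), np.float64(0.122)]
[-0.001, -0.0, -0.186, -1.582, -1.643, 0.163]
```

Request:
carry_out --pt "0 0 -0.186 -0.8 -0.83 0.08 1" --pt "0 0 -0.186 -0.8 -0.83 0.08 1" --pt "0 0 -0.186 -0.8 -0.83 0.08 1" --pt "0 0 -0.186 -0.8 -0.83 0.08 1" --pt "0 0 -0.186 -0.8 -0.83 0.08 1"

```text
t: 0.6
tool_pos: [0.2987, 0.3747, 0.2138]
tool_rot: [0.434, -3.111, 0.001]
contact_force: [0.4, -0.7, 0.4]
opening: 0.0124
grip_force: 0.0
```

```bash
python3 -c "
from h import *
rel([arc(1,.029,0,.06)])"
```

```text
[-0.0, -0.0, 0.002, -0.261, -1.441, 0.106]
```

Request:
carry_out --pt "0 0 0 -0.16 -0.9 0.065 1" --pt "0 0 0 -0.16 -0.9 0.065 1" --pt "0 0 0 -0.16 -0.9 0.065 1" --pt "0 0 0 -0.16 -0.9 0.065 1" --pt "0 0 0 -0.16 -0.9 0.065 1"

```text
t: 1.1
tool_pos: [0.4071, 0.1499, 0.1964]
tool_rot: [-0.429, 3.112, 0.0]
contact_force: [0.5, 0.2, 0.3]
opening: 0.0001
grip_force: 0.0
```

```bash
python3 -c "
from h import *
rel([arc(1,.029,0,.06)])"
```

```text
[0.0, 0.0, 0.001, -0.12, -0.621, 0.048]
```

Request:
carry_out --pt "0 0 0.001 -0.12 -0.621 0.048 1" --pt "0 0 0.001 -0.12 -0.621 0.048 1" --pt "0 0 0.001 -0.12 -0.621 0.048 1" --pt "0 0 0.001 -0.12 -0.621 0.048 1" --pt "0 0 0.001 -0.12 -0.621 0.048 1"

```text
t: 1.6
tool_pos: [0.4927, -0.0216, 0.1815]
tool_rot: [0.415, -3.113, 0.001]
contact_force: [0.4, 0.7, 0.4]
opening: 0.0001
grip_force: 0.0
```

```bash
python3 -c "
from h import *
snap('scene','sc1'); snap('top','top1')
import cv2
i=np.hstack([L('sc1')['img'][60:260,100:350],L('top1')['img'][130:330,200:450]]); cv2.imwrite('pics/c1.png',cv2.resize(i,None,fx=1.6,fy=1.6))
rel([arc(1,.029,0,.008)]+[arc(1,.029,a,-.001) for a in (0.12,.24,.36,.48,.6,.72,.84,.96,1.05)])"
```

```text
[0.0, -0.0, -0.001, -0.001, -0.006, 0.172]
[0.039, -0.001, -0.001, -0.001, 0.008, 0.215]
[0.077, -0.001, -0.001, -0.001, 0.02, 0.23]
[0.115, -0.001, -0.001, -0.001, 0.03, 0.246]
[0.153, -0.001, -0.001, -0.001, 0.038, 0.263]
[0.191, -0.001, -0.001, -0.001, 0.044, 0.281]
[0.23, -0.001, -0.001, -0.001, 0.048, 0.3]
[0.268, -0.001, -0.001, -0.001, 0.049, 0.319]
[0.306, -0.001, -0.001, -0.001, 0.048, 0.338]
[0.335, -0.001, -0.001, -0.001, 0.046, 0.352]
```

View pics/c1.png

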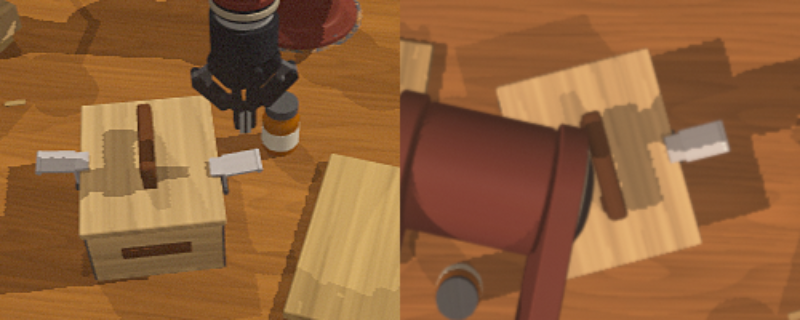

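The fingertips at (243,130) in the crop are above the left tab at (235,163), as planned. I'll press along the arc.

Request:
carry_out --pt "0 0 -0.001 -0.001 -0.006 0.12 1" --pt "0 0 -0.001 -0.001 -0.006 0.172 1" --pt "0 0 -0.001 -0.001 -0.006 0.19 1" --pt "0.02 0 -0.001 -0.001 0 0.207 1" --pt "0.039 0 -0.001 -0.001 0.008 0.215 1"

```text
t: 2.2
tool_pos: [0.4915, -0.0154, 0.1192]
tool_rot: [-0.426, 3.09, -0.195]
contact_force: [-3.3, -2.1, 4.6]
opening: -0.0002
grip_force: 2.2
```

```bash
python3 -c "
from h import *
print(get_obs()['contact_force'])
rel([arc(1,.029,a,-.001) for a in (0.12,.24,.36,.48,.6,.72,.84,.96,1.05)])"
```

```text
[-3.3399 -2.1403  4.5936]
[-0.002, -0.0, 0.001, 0.002, -0.0, 0.007]
[0.036, -0.0, 0.001, 0.002, 0.013, 0.021]
[0.075, -0.0, 0.001, 0.002, 0.025, 0.035]
[0.113, -0.0, 0.001, 0.002, 0.035, 0.051]
[0.151, -0.0, 0.001, 0.002, 0.044, 0.069]
[0.189, -0.0, 0.001, 0.002, 0.05, 0.086]
[0.227, -0.0, 0.001, 0.002, 0.054, 0.105]
[0.266, 0.0, 0.001, 0.002, 0.055, 0.124]
[0.294, 0.0, 0.001, 0.002, 0.055, 0.138]
```

Request:
carry_out --pt "0.037 0 0 0 0.013 0.018 1" --pt "0.075 0 0 0 0.025 0.033 1" --pt "0.113 0 0 0 0.035 0.049 1" --pt "0.151 0 0 0 0.044 0.067 1" --pt "0.189 0 0 0 0.05 0.084 1"

```text
t: 2.7
tool_pos: [0.4897, -0.0023, 0.0932]
tool_rot: [-0.389, 2.821, -1.062]
contact_force: [-0.0, 0.0, 0.7]
opening: 0.0001
grip_force: 0.2
```

```bash
python3 -c "
from h import *
rel([arc(1,.029,a,-.001) for a in (.84,.96,1.08,1.2,1.3)])"
```

```text
[0.038, 0.002, -0.0, 0.008, 0.013, 0.02]
[0.076, 0.002, -0.001, 0.008, 0.025, 0.035]
[0.114, 0.002, -0.001, 0.008, 0.035, 0.051]
[0.153, 0.002, -0.001, 0.008, 0.043, 0.068]
[0.184, 0.002, -0.001, 0.009, 0.048, 0.083]
```

Request:
carry_out --pt "0.038 0 0 0 0.013 0.02 1" --pt "0.076 0 0 0 0.025 0.035 1" --pt "0.09 0 0 0 0.03 0.04 1"

```text
t: 3.0
tool_pos: [0.4822, 0.0061, 0.0777]
tool_rot: [-0.359, 2.661, -1.411]
contact_force: [-0.2, -0.6, -0.5]
opening: 0.0005
grip_force: 0.0
```

```bash
python3 -c "
from h import *
snap('scene','sc2')
import cv2
cv2.imwrite('pics/c2.png',cv2.resize(L('sc2')['img'][60:260,100:350],None,fx=2.,fy=2.))
o=get_obs();print(o['contact_force'],o['tool_pos'])
P=np.array(o['tool_pos']); q=W(.02,.19,.2)
rel([(q,down(TH+np.pi/2)), (W(0,.05,.24),down(TH+np.pi/2))])"
```

```text
[ 0.1093 -0.0323  0.5153] [0.4839 0.0071 0.0794]
[-0.31, -0.005, -0.001, 0.034, -0.269, -0.319]
[-0.31, -0.005, -0.001, 0.098, -0.642, -0.007]
```

View pics/c2.png

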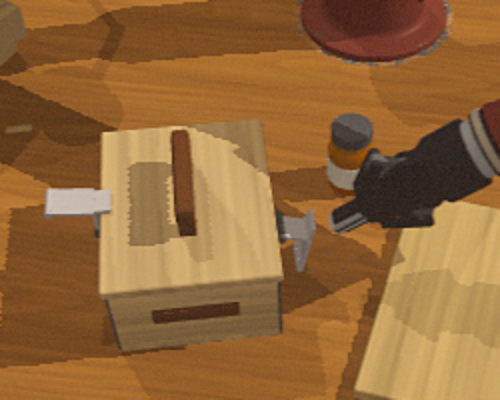

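The left clip hangs open at crop (300,240), and the right one is still shut at (80,202). I'll back off and go to the right tab.

Request:
carry_out --pt "0 0 0 0 0 -0.16 1" --pt "-0.05 0 0 0 -0.1 -0.25 1" --pt "-0.1 0 0 0.03 -0.27 -0.32 1" --pt "-0.15 0 0 0.03 -0.27 -0.32 1" --pt "-0.2 -0.002 0 0.03 -0.27 -0.32 1"

```text
t: 3.55
tool_pos: [0.4713, 0.0367, 0.2084]
tool_rot: [-0.401, 3.007, -0.56]
contact_force: [-0.3, -0.0, -0.5]
opening: 0.0001
grip_force: 0.0
```

```bash
python3 -c "
from h import *
rel([(W(-.003,0.1,.25),down(TH+np.pi/2)),(W(-.003,-.128,.25),down(TH+np.pi/2))])"
```

```text
[-0.118, 0.002, -0.002, 0.088, -0.325, -0.024]
[-0.118, 0.002, -0.002, 0.084, -1.033, 0.251]
```

Request:
carry_out --pt "-0.04 0 0 0.09 -0.17 -0.05 1" --pt "-0.08 0 0 0.09 -0.33 -0.02 1" --pt "-0.118 0 -0.002 0.087 -0.5 0.04 1" --pt "-0.118 0 -0.002 0.087 -0.67 0.11 1" --pt "-0.118 0.002 -0.002 0.085 -0.83 0.17 1"

```text
t: 4.05
tool_pos: [0.5054, -0.1998, 0.2475]
tool_rot: [0.417, -3.105, 0.011]
contact_force: [1.7, 0.8, 0.7]
opening: 0.0004
grip_force: 0.0
```

```bash
python3 -c "
from h import *
rel([(W(-.003,-.128,.23),down(TH+np.pi/2)),arc(-1,-.003,0,.03),arc(-1,-.003,0,.01)])"
```

```text
[-0.002, -0.003, -0.002, -0.014, -0.264, 0.06]
[-0.002, -0.003, -0.002, -0.016, -0.262, 0.32]
[-0.002, -0.003, -0.002, -0.017, -0.262, 0.386]
```

Request:
carry_out --pt "-0.002 -0.003 -0.002 -0.014 -0.16 0.03 1" --pt "-0.002 -0.003 -0.002 -0.014 -0.264 0.09 1" --pt "-0.002 -0.003 -0.002 -0.016 -0.262 0.22 1" --pt "-0.002 -0.003 -0.002 -0.016 -0.262 0.32 1" --pt "-0.002 -0.003 -0.002 -0.016 -0.262 0.37 1"

```text
t: 4.55
tool_pos: [0.5282, -0.271, 0.1321]
tool_rot: [0.43, -3.106, -0.008]
contact_force: [-0.8, 0.3, -0.0]
opening: 0.0002
grip_force: 0.0
```

```bash
python3 -c "
from h import *
rel([arc(-1,-.003,a,-.001) for a in (0,0.12,.24,.36,.48,.6)])"
```

```text
[0.002, -0.002, 0.001, -0.003, -0.015, 0.037]
[-0.036, -0.002, 0.001, -0.003, -0.029, 0.05]
[-0.075, -0.002, 0.001, -0.003, -0.041, 0.065]
[-0.113, -0.002, 0.001, -0.003, -0.051, 0.081]
[-0.151, -0.002, 0.001, -0.003, -0.059, 0.098]
[-0.189, -0.002, 0.0, -0.003, -0.065, 0.116]
```

Request:
carry_out --pt "0 -0.002 0 -0.003 -0.015 0.037 1" --pt "-0.036 -0.002 0 -0.003 -0.029 0.05 1" --pt "-0.075 -0.002 0 -0.003 -0.041 0.065 1" --pt "-0.113 -0.002 0 -0.003 -0.051 0.081 1" --pt "-0.151 -0.002 0 -0.003 -0.059 0.098 1"

```text
t: 5.05
tool_pos: [0.5371, -0.2895, 0.1086]
tool_rot: [0.413, -2.97, -0.725]
contact_force: [0.7, 1.6, 2.3]
opening: 0.0
grip_force: 1.3
```

```bash
python3 -c "
from h import *
rel([arc(-1,-.003,a,-.001) for a in (.6,.72,.84,.96,1.0)])"
```

```text
[-0.039, 0.002, 0.002, 0.01, -0.015, 0.035]
[-0.077, 0.002, 0.002, 0.01, -0.027, 0.05]
[-0.115, 0.002, 0.002, 0.01, -0.037, 0.066]
[-0.153, 0.001, 0.002, 0.01, -0.045, 0.083]
[-0.166, 0.001, 0.002, 0.01, -0.047, 0.089]
```

Request:
carry_out --pt "-0.038 0 0 0 -0.014 0.023 1" --pt "-0.077 0 0 0 -0.026 0.039 1" --pt "-0.115 0 0 0 -0.036 0.055 1" --pt "-0.153 0 0 0 -0.044 0.072 1" --pt "-0.166 0 0 0 -0.046 0.078 1"

```text
t: 5.55
tool_pos: [0.5356, -0.2908, 0.0764]
tool_rot: [0.362, -2.624, -1.437]
contact_force: [0.8, -1.0, -0.5]
opening: 0.0001
grip_force: 0.0
```

```bash
python3 -c "
from h import *
snap('scene','sc3')
import cv2
cv2.imwrite('pics/c3.png',cv2.resize(L('sc3')['img'][60:260,50:350],None,fx=2.,fy=2.))
o=get_obs();print(o['contact_force'],o['tool_pos'])
rel([(W(0,-.21,.22),down(TH+np.pi/2))])"
```

```text
[-1.7757  1.344  -0.4797] [ 0.5352 -0.2902  0.0758]
[0.319, 0.001, 0.0, -0.008, 0.287, -0.444]
```

View pics/c3.png

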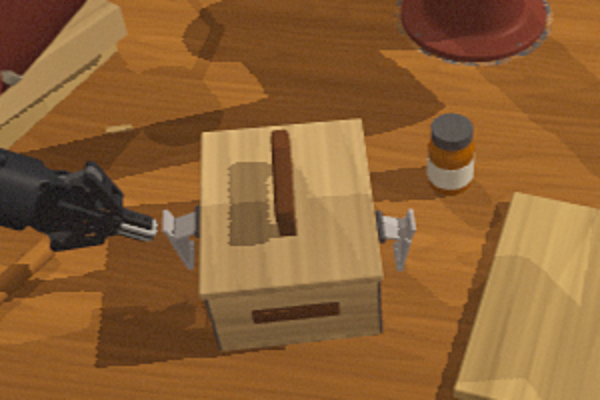

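Both clips now hang open, at crop (180,235) and (403,240), and the lid is still seated. I'll retreat, open the gripper and move over the handle.

Request:
carry_out --pt "0 0 0 0 0 -0.16 0" --pt "0.05 0 0 0 0.08 -0.3 -0.5" --pt "0.1 0 0 0 0.2 -0.42 -1" --pt "0.15 0 0 0 0.287 -0.444 -1" --pt "0.2 0 0 -0.008 0.287 -0.444 -1"

```text
t: 6.1
tool_pos: [0.5579, -0.3546, 0.233]
tool_rot: [0.42, -3.019, -0.58]
contact_force: [0.2, -0.0, 0.3]
opening: 0.0723
grip_force: 0.0
```

```bash
python3 -c "
from h import *
rel([(W(0,-.21,.23),down(TH+np.pi/2)),(W(0,-.0,.22),down(TH+np.pi/2))])"
```

```text
[0.12, 0.004, 0.001, 0.008, 0.003, 0.012]
[0.12, 0.004, 0.001, 0.007, 0.641, 0.301]
```

Request:
carry_out --pt "0.04 0.001 0 0.008 0.16 0.07 -1" --pt "0.08 0.002 0 0.008 0.32 0.14 -1" --pt "0.12 0.004 0.001 0.008 0.48 0.21 -1" --pt "0.12 0.004 0.001 0.007 0.641 0.28 -1" --pt "0.12 0.004 0.001 0.007 0.641 0.301 -1"

```text
t: 6.6
tool_pos: [0.4952, -0.1438, 0.2171]
tool_rot: [0.436, -3.105, -0.027]
contact_force: [0.7, -0.3, 0.0]
opening: 0.0854
grip_force: 0.0
```

```bash
python3 -c "
from h import *
rel([(W(0,.001,.16),down(TH+np.pi/2)),(W(0,.001,.128),down(TH+np.pi/2))])"
```

```text
[0.006, -0.001, 0.002, -0.005, -0.026, 0.19]
[0.006, -0.001, 0.002, -0.005, -0.028, 0.296]
```

Request:
carry_out --pt "0.006 -0.001 0.002 -0.005 -0.026 0.13 -1" --pt "0.006 -0.001 0.002 -0.005 -0.026 0.21 -1" --pt "0.006 -0.001 0.002 -0.005 -0.028 0.27 -1" --pt "0.006 -0.001 0.002 -0.005 -0.028 0.296 -1" --pt "0.006 -0.001 0.002 -0.005 -0.028 0.296 -1"

```text
t: 7.1
tool_pos: [0.4978, -0.1543, 0.1248]
tool_rot: [0.417, -3.107, -0.004]
contact_force: [0.4, -0.0, -0.8]
opening: 0.0857
grip_force: 0.0
```

```bash
python3 -c "
from h import *
rel([(W(0,.001,.128),down(TH+np.pi/2))])"
```

```text
[0.001, -0.002, -0.002, -0.005, 0.013, -0.011]
```

Request:
carry_out --pt "0 0 0 0 0.01 -0.01 0" --pt "0 0 0 0 0.01 -0.01 0.5" --pt "0 0 0 0 0.01 -0.01 1" --pt "0 0 0 0 0.01 -0.01 1" --pt "0 0 0 0 0.01 -0.01 1" --force 50

```text
t: 7.6
tool_pos: [0.4977, -0.1515, 0.1287]
tool_rot: [0.417, -3.108, -0.004]
contact_force: [-0.2, 1.2, 9.5]
opening: 0.0193
grip_force: 51.5
```

Request:
carry_out --pt "0 0 0 0 0 0 1" --pt "0 0 0 0 0 0 1" --pt "0 0 0 0 0 0 1" --force 80

```text
t: 7.9
tool_pos: [0.4978, -0.1516, 0.1288]
tool_rot: [0.417, -3.108, -0.004]
contact_force: [-0.0, 0.6, 5.8]
opening: 0.0188
grip_force: 79.3
```

Request:
carry_out --pt "0 0 0 0 0 -0.02 1" --pt "0 0 0 0 0 -0.05 1" --pt "0 0 0 0 0 -0.1 1" --pt "0 0 0 0 0 -0.17 1" --pt "0 0 0 0 0 -0.26 1"

```text
t: 8.4
tool_pos: [0.4969, -0.1512, 0.2058]
tool_rot: [0.416, -3.104, -0.007]
contact_force: [0.4, -0.3, -5.0]
opening: 0.0188
grip_force: 78.2
```

```bash
python3 -c "
from h import *
print(get_obs()['contact_force'])
rel([([.521,.185,.21],down(-.124+np.pi/2))])"
```

```text
[ 0.4466 -0.304  -5.05  ]
[0.001, -0.003, 0.124, -0.373, 1.06, -0.012]
```

Request:
carry_out --pt "0 0 0.01 -0.03 0.08 -0.01 1" --pt "0 0 0.035 -0.07 0.2 -0.012 1" --pt "0 0 0.06 -0.12 0.34 -0.012 1" --pt "0 0 0.09 -0.17 0.48 -0.012 1" --pt "0 0 0.12 -0.22 0.62 -0.012 1"

```text
t: 8.9
tool_pos: [0.5123, 0.0467, 0.2106]
tool_rot: [-0.18, -3.13, -0.002]
contact_force: [1.3, -0.6, -6.0]
opening: 0.0187
grip_force: 78.7
```

```bash
python3 -c "
from h import *
rel([([.521,.185,.19],down(-.124+np.pi/2))])"
```

```text
[0.0, -0.002, 0.003, 0.024, 0.461, 0.069]
```

Request:
carry_out --pt "0 0 0.003 0.008 0.14 0 1" --pt "0 0 0.003 0.016 0.26 0.02 1" --pt "0 0 0.003 0.02 0.37 0.04 1" --pt "0 0 0.003 0.024 0.44 0.06 1" --pt "0 0 0.003 0.024 0.461 0.069 1"

```text
t: 9.4
tool_pos: [0.5198, 0.1854, 0.189]
tool_rot: [-0.183, -3.128, -0.002]
contact_force: [-0.2, -1.7, -5.5]
opening: 0.0185
grip_force: 78.9
```

```bash
python3 -c "
from h import *
snap('top','top4');snap('scene','sc4')
import cv2
cv2.imwrite('pics/c4.png',np.hstack([cv2.resize(L('top4')['img'][100:340,40:340],None,fx=1.33,fy=1.33),cv2.resize(L('sc4')['img'][60:300,150:450],None,fx=1.33,fy=1.33)]))
rel([([.521,.185,.054],down(-.124+np.pi/2))])"
```

```text
[0.0, -0.003, 0.002, -0.006, 0.004, 0.45]
```

View pics/c4.png

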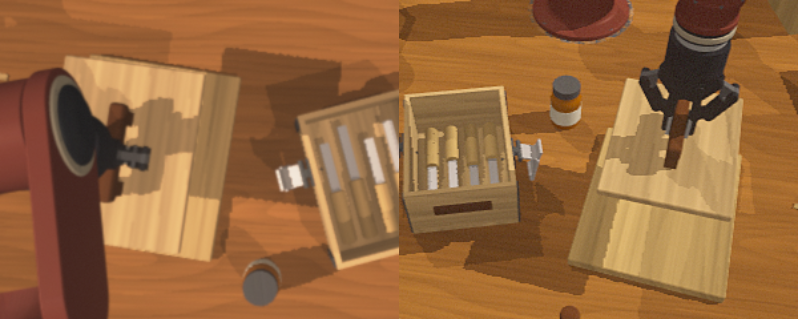

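The lid hangs level over the board (scene crop (675,150)), aligned with it, and the crate is open. I'll lower it.

Request:
carry_out --pt "0 0 0.002 -0.006 0.004 0.1 1" --pt "0 0 0.002 -0.006 0.004 0.2 1" --pt "0 0 0.002 -0.006 0.004 0.3 1" --pt "0 0 0.002 -0.006 0.004 0.37 1" --pt "0 0 0.002 -0.006 0.004 0.41 1"

```text
t: 10.0
tool_pos: [0.5205, 0.1831, 0.0644]
tool_rot: [-0.2, -3.125, 0.0]
contact_force: [0.4, 0.5, -4.9]
opening: 0.019
grip_force: 78.8
```

```bash
python3 -c "
from h import *
print(get_obs()['contact_force'])
rel([([.521,.185,.055],down(-.124+np.pi/2))])"
```

```text
[ 0.3646  0.528  -4.8677]
[-0.0, -0.003, -0.001, -0.001, 0.007, 0.031]
```

Request:
carry_out --pt "0 0 0 0 0.003 0.01 1" --pt "0 0 0 0 0.003 0.018 1" --pt "0 0 0 0 0.003 0.024 1" --pt "0 0 0 0 0.003 0.029 1" --pt "0 0 0 0 0.003 0.031 1"

```text
t: 10.5
tool_pos: [0.5221, 0.1857, 0.0578]
tool_rot: [-0.197, -3.129, -0.003]
contact_force: [0.6, -0.1, -4.6]
opening: 0.0188
grip_force: 78.8
```

Request:
carry_out --pt "0 0 0 0 0 0.004 1" --pt "0 0 0 0 0 0.007 1" --pt "0 0 0 0 0 0.01 1" --pt "0 0 0 0 0 0.01 1"

```text
t: 10.9
tool_pos: [0.5217, 0.1856, 0.0548]
tool_rot: [-0.197, -3.128, -0.002]
contact_force: [-2.9, -1.4, 1.7]
opening: 0.0186
grip_force: 79.9
```

Request:
carry_out --pt "0 0 0 0 0 0.002 1" --pt "0 0 0 0 0 0.002 0.3" --pt "0 0 0 0 0 0.002 -0.2" --pt "0 0 0 0 0 0.002 -1" --pt "0 0 0 0 0 0.002 -1" --force 20

```text
t: 11.4
tool_pos: [0.5218, 0.1857, 0.0535]
tool_rot: [-0.198, -3.129, -0.002]
contact_force: [1.4, -0.4, 0.4]
opening: 0.0721
grip_force: 0.0
```

Request:
carry_out --pt "0 0 0 0 0 0 -1" --pt "0 0 0 0 0 -0.05 -1" --pt "0 0 0 0 0 -0.15 -1" --pt "0 0 0 0 0 -0.3 -1" --pt "0 0 0 0 0 -0.45 -1"

```text
t: 11.9
tool_pos: [0.522, 0.1853, 0.1903]
tool_rot: [-0.198, -3.128, -0.002]
contact_force: [0.6, -0.5, -0.1]
opening: 0.0853
grip_force: 0.0
```

Request:
carry_out --pt "0 0 0 0 0.1 -0.1 -1" --pt "0 0 0 0 0.2 -0.2 -1" --pt "0 0 0 0 0.3 -0.2 -1" --pt "0 0 0 0 0.4 -0.2 -1" --pt "0 0 0 0 0.5 -0.2 -1"

```text
t: 12.4
tool_pos: [0.5421, 0.3354, 0.2505]
tool_rot: [-0.198, -3.13, -0.004]
contact_force: [0.5, 0.8, -0.4]
opening: 0.0851
grip_force: 0.0
```

```bash
python3 -c "
from h import *
snap('top','top5');snap('scene','sc5')
import cv2
cv2.imwrite('pics/c5.png',np.hstack([cv2.resize(L('top5')['img'][100:340,40:340],None,fx=1.33,fy=1.33),cv2.resize(L('sc5')['img'][60:300,150:450],None,fx=1.33,fy=1.33)]))"
```

```text
(no output)
```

View pics/c5.png

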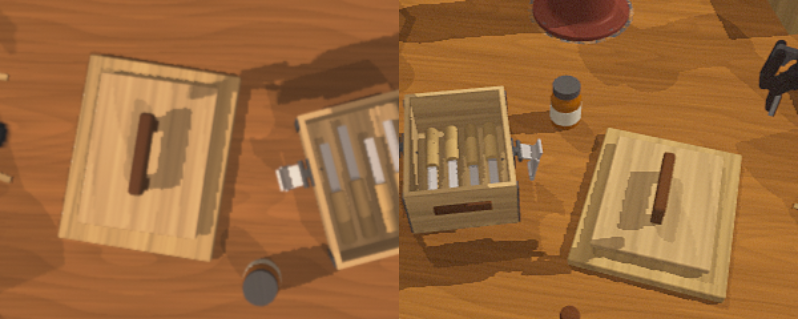

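The lid lies flat and centred on the board with its handle up (top crop (143,155)), and the gripper is clear of everything.

```bash
python3 -c "
from station import finish_job
print(finish_job())"
```

```text
the job is handed in; nothing more can be done
None
```

I flipped both clips open, lifted the lid off and set it flat, handle up, on the middle of the board, then handed the job in at about 12.5 s; the station returned no verdict.

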